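Re-start the cross-threaded oil filler cap beside the lathe

TASK

The yellow filler cap on the green oil tank has been left sitting on top of its thread. Turn it back (anticlockwise seen from above) until it drops into the thread, then screw it forward (clockwise) until it is fully home against its stop, and let go of it. Leave the blue cap of the grey coolant tank as it is, it is already tight.

Things in the scene. Friction and masses are not known exactly. Their poses are not given: they have to be found in the camera images.
- oil_cap_mid (a point): Middle of the yellow cap, 57 mm wide, 28 tall, black pointer on top along x, z up. Grip its side at any yaw. It starts upright, 3 inner lugs on the thread, pointer 40 to 65 deg clockwise of neck_top's x. With pointer on x (+-14 deg; back stop at 16 past) it drops 12 mm: lower the gripper with it. Clockwise it then sinks 3 mm more to a solid stop, pointer 71 deg clockwise of x. Up-down play 3 mm.
- neck_top (a point): On the filler neck's axis at the flat thread top, 168 mm above the bench, on the fixed green tank (136 mm square, top plate 110 mm high). z up; x runs from the neck outward along the white arrow painted on the top plate (its tip points at the neck). Cap middle above this point: 14 mm at the start, 2 dropped in, -1 fully home. The neck under the cap is 48 mm wide: room for fingers all round.
- blue_cap_mid (a point): Centre (half-way up, on the axis) of the blue cap, the same size as the yellow one, screwed tight on the grey coolant tank (136 mm square, 110 mm tall, fixed). z is up; 167 mm above the bench. To be left alone.
- blue_cap (a joint): Turn of the blue cap about its axis, rad, 0 as found, positive anticlockwise seen from above; it is stiff and stays where it is left.
Mind the look-alikes: they are no part of the job. Of the things like the part that bears oil_cap_mid, leave any that is purple or red; of the rest the larger one is meant.

How it is judged (in metres and radians):
On the way:
1. the yellow cap has been turned back and has dropped into the thread: its pointer within 22 degrees of the white arrow's line and the cap at least 9 mm lower than at the start (z of oil_cap_mid in the frame of neck_top below 0.005 m and angle between the x axis of oil_cap_mid and the x axis of neck_top, either way round below 0.384 rad and horizontal distance between oil_cap_mid and neck_top below 0.006 m), for 0.1 s.
At the end, for the whole second after the job is handed in: The yellow cap is on the oil tank's neck, screwed forward under the thread: at least 11 mm lower than at the start, its pointer at least 52 degrees clockwise of the white arrow's line (the stop is at 71), level within 8 degrees, within 6 mm of the neck's axis, released and at rest (z of oil_cap_mid in the frame of neck_top between -0.006 and 0.003 m and angle between the x axis of oil_cap_mid and the x axis of neck_top, either way round above 0.91 rad and horizontal distance between oil_cap_mid and neck_top below 0.006 m and angle between oil_cap_mid's own z axis and vertical below 0.14 rad and linear speed of oil_cap below 0.02 m/s); the robot touches nothing.
It fails at once if the blue cap is turned by more than 0.2 rad (value of joint blue_cap above 0.2 rad or value of joint blue_cap below -0.2 rad).
It also fails if it takes over 38 s, if anything falls off the work surface, if the arm or the gripper's body presses on something with over 40 N, if the wrist force passes 120 N, or if a joint passes its speed limit or range.

ROBOT

A 6-joint arm with a two-finger parallel gripper is mounted at the origin on the work surface. World frame = base frame: x ahead of the robot, y to its left, z up, the work surface at z = 0. Lengths are in mm, angles in degrees, forces in N, time in s.
With the tool pointing down it reaches from about 300 to 850 mm from the base axis. Payload 4.2 kg.
Tool frame: the origin (TCP) lies midway between the tips of the shut fingers; the grasp point (between the pads) lies 19 mm behind it; x points along the fingers, z is the direction in which the jaws open and shut, and the axes are right-handed (so a half turn about x gives the same grasp; the last joint's range is limited). The gripper opens to 91 mm and grips with 3 to 60 N. Pads are 32 mm wide; open, the fingers measure 118 mm over their backs; the gripper's body (76 mm by 178 mm) begins 60 mm behind the grasp point.
Start: joints at [-72.25, 18.312, 89.639, -0, 72.044, -1.146], TCP at [186.22, -544.03, 180.476] pointing down, gripper open.
Joint ranges: [-177.97, 177.97], [-48.28, 115.42], [12.27, 149.76], [-77.06, 257.06], [2.81, 150.46], [-146.56, 146.56]. Speed limits (degrees/s): [147.25, 147.25, 180, 180, 180, 180].

INTERFACE

Orientations are given as [roll, pitch, yaw] about the fixed x, y, z axes, in that order (R = Rz(yaw) Ry(pitch) Rx(roll)).
In Python, from workcell import env gives the robot as it stands.
- The arm moves only by the tool send_rows, never from a script. Its argument "commands" is a list that holds one entry, the list of rows, each a list of 6 numbers: the shift along the tool's x, y, z normalised to -1 to 1, where 1 is 0.1 m, then the turn, a rotation vector about the tool's x, y, z normalised to -1 to 1, where 1 is 2 pi rad. In form: [[[x, y, z, wx, wy, wz], ...]]. A call has 1 to 20 rows; each row is the pose to reach, as a shift and turn from the pose commanded when the call began, along the tool's axes at that moment, turning the shorter way round; what a row does not reach only later rows make up. A row lasts 1/8 s, in which the tool goes at most 62.5 mm and 10.7 degrees, less where a joint would pass 70% of its speed; a pose out of reach is approached as far as the arm can. A call with a number of a shift or a turn outside -1 to 1 is refused whole. A call with a gripper value outside its range is refused whole. "jaw" is the closure, from -1 (fully open) to 1 (shut), so that 0 is half open, set as the call begins (left out, the last holds). The fingers move at their own pace and stop on an object; "force" is the grip in N (left out, the last holds). Time passes only in rows, so rows that repeat a pose let the fingers close. It gives the time, the measured TCP pose, the force and the opening at its end, in the units of the state.
- env.state(): the state, without advancing time (a new reading comes with each control period).
- env.grab_frame(name): name is "side" or "top" or "wrist"; returns (picture, depth): 384x512x3 uint8, red, green, blue; 384x512 float32, mm along the optical axis (not along the pixel's ray), 0 where there is no reading.
- env.get_calibration(name): a dict with "mtx" (3x3 intrinsics, pixels), "camera_from_world" (4x4, takes a point from world to camera coordinates). Camera axes: x right, y up, looking along -z (the intrinsics and any distortion apply to the point x, -y, -z); pixel columns grow to the right and rows downward; lengths in mm; the calibration is good to about 2 mm. A picture is of the moment at which its call begins: read the wrist's pose just before it. get_calibration takes no time and is no camera call; for the wrist camera it gives the pose at the moment of the call.
- env.job_done(): hands the job in, once; it reports no verdict.
The state is a dict: "time_s": time; "qpos": joint angles; "qvel": joint speeds; "effort": joint torques, N m; "ee_pos": TCP position; "ee_rot": TCP orientation; "force": force on the tool from outside, world axes, zero at the start; "torque": the same for the moment, N m; "gripper_width": finger opening in mm.
Only numpy, scipy, OpenCV 4.12 (cv2) and the standard library are available. Lean on these libraries where they do the work, as an engineer would, in place of code of your own. Each camera call takes 0.05 s, during which the arm holds its last target.

## Working session

There is one attempt and no reset: what is moved stays moved. The work goes in short steps, Python scripts to look and compute and a tool call to move; the robot and the scene stay as the last step left them, time stands still between calls to the robot, and variables do not carry over. Pictures are saved under pics/ and viewed, and the job is handed in when it is done.

Besides the shell and the picture viewer there is one more tool, called after "Call:" as a command line: name --argument value ..., lists and objects as JSON in quotes. send_rows: Moves the arm, as the interface text tells. Its arguments: {"type":"object","properties":{"commands":{"type":"array","items":{"type":"array","items":{"type":"array","items":{"type":"number","minimum":-1,"maximum":1}}}},"jaw":{"type":"number"},"force":{"type":"number"}},"required":["commands"]}

```bash
ls; mkdir -p pics
python3 - <<'E'
from workcell import env
import cv2,numpy as np
print(env.state())
for n in ["side","top","wrist"]:
    c=env.get_calibration(n); print(n,np.round(c["mtx"],1).tolist(),np.round(c["camera_from_world"],3).tolist(),[k for k in c])
    im,d=env.grab_frame(n)
    cv2.imwrite(f"pics/{n}0.png",im[:,:,::-1]); np.save(f"pics/{n}0.npy",d)
E
```

```text
pics
{'time_s': 0.0, 'qpos': array([-7.22493459e+01,  1.83499811e+01,  8.97076101e+01,  4.47422138e-04,
        7.20419759e+01, -1.14536474e+00]), 'qvel': array([ 0.06505121,  0.02995353, -0.01418386,  0.02548828,  0.03322715,
       -0.04394582]), 'effort': array([-8.37365660e-04, -4.12459803e+01, -2.31971365e+01,  7.26557407e-02,
        4.57810645e-02, -1.49734869e-04]), 'ee_pos': array([ 186.05066996, -543.46992448,  179.62880172]), 'ee_rot': array([178.60984957,  89.90043198, 107.5057301 ]), 'force': array([ 0.1020887 ,  0.22806084, -0.57426599]), 'torque': array([ 0.00235268,  0.04625432, -0.01581953]), 'gripper_width': 91.10051102500225}
side [[496.4, 0.0, 255.7], [0.0, 496.4, 197.8], [0.0, 0.0, 1.0]] [[0.997, -0.078, 0.014, -564.428], [0.049, 0.747, 0.663, -119.497], [-0.062, -0.66, 0.748, -1003.981], [0.0, 0.0, 0.0, 1.0]] ['mtx', 'camera_from_world']
top [[459.0, 0.0, 252.5], [0.0, 459.0, 177.6], [0.0, 0.0, 1.0]] [[-0.028, -1.0, -0.008, 7.524], [0.991, -0.029, 0.134, -591.672], [-0.134, -0.004, 0.991, -943.817], [0.0, 0.0, 0.0, 1.0]] ['mtx', 'camera_from_world']
wrist [[272.8, 0.0, 253.7], [0.0, 272.8, 191.8], [0.0, 0.0, 1.0]] [[0.323, -0.946, -0.002, -573.484], [0.917, 0.313, -0.246, 28.144], [0.233, 0.078, 0.969, -390.369], [0.0, 0.0, 0.0, 1.0]] ['mtx', 'camera_from_world']
```

View pics/side0.png

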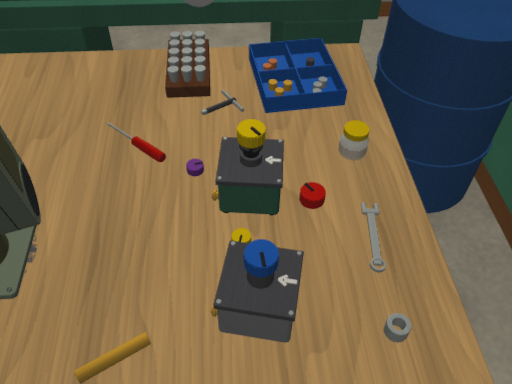

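View pics/top0.png

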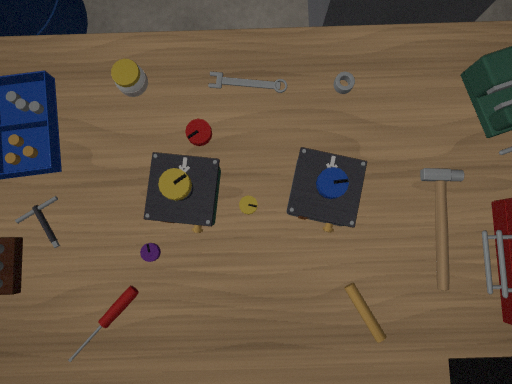

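View pics/wrist0.png

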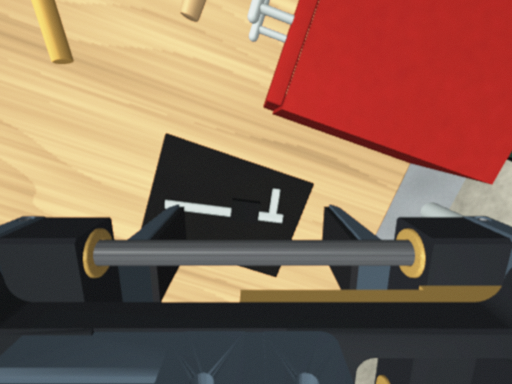

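The side and top views show the yellow cap on the green tank at top px (175,184) and side px (251,132). The white arrow is at top px (184,163). The blue cap is at top px (333,183), and loose yellow, red and purple decoys lie on the bench. Next I measure.

```bash
cat > h.py <<'E'
from workcell import env
import cv2,numpy as np
def deproj(c,u,v,d):
    K=c["mtx"];T=np.linalg.inv(c["camera_from_world"])
    u,v,d=np.broadcast_arrays(np.asarray(u,float),v,d)
    p=np.stack([(u-K[0,2])/K[0,0]*d,-(v-K[1,2])/K[1,1]*d,-d,np.ones_like(d)],-1)
    return (p@T.T)[...,:3]
def proj(c,P):
    K=c["mtx"];q=(c["camera_from_world"]@np.append(P,1))[:3]
    return np.array([K[0,2]+K[0,0]*q[0]/-q[2],K[1,2]-K[1,1]*q[1]/-q[2]])
def rayz(c,u,v,z):
    a=deproj(c,u,v,100.);b=deproj(c,u,v,1000.)
    t=(z-a[...,2])/(b[...,2]-a[...,2]); return a+t[...,None]*(b-a)
E
python3 - <<'E'
from h import *
for n,roi in [("top",(140,145,225,230)),("side",(205,110,290,215))]:
    c=env.get_calibration(n); im=cv2.imread(f"pics/{n}0.png"); d=np.load(f"pics/{n}0.npy")
    x0,y0,x1,y1=roi
    big=cv2.resize(im[y0:y1,x0:x1],None,fx=6,fy=6,interpolation=cv2.INTER_CUBIC); cv2.imwrite(f"pics/{n}_z.png",big)
    hsv=cv2.cvtColor(im,cv2.COLOR_BGR2HSV)
    vv,uu=np.mgrid[0:384,0:512]
    inr=(uu>=x0)&(uu<x1)&(vv>=y0)&(vv<y1)
    P=deproj(c,uu,vv,d.astype(float))
    Y=inr&(hsv[...,0]>22)&(hsv[...,0]<35)&(hsv[...,1]>150)&(hsv[...,2]>90)
    Y&=P[...,2]>150
    z=P[Y][:,2]; print(n,"yellow n",Y.sum(),"z pct",np.percentile(z,[5,25,50,75,95]))
    zt=np.percentile(z,75)
    T=inr&(P[...,2]>zt-5)
    Q=P[T&(d>0)]
    cc,r=cv2.minEnclosingCircle(Q[:,:2].astype(np.float32)); print("cap circle",cc,r,T.sum(),"mean",Q.mean(0))
    W=inr&(hsv[...,1]<60)&(hsv[...,2]>170)
    Q=P[W]; print("white",W.sum(),Q.mean(0)); 
    m=Q[:,:2].mean(0); w,v=np.linalg.eigh(np.cov((Q[:,:2]-m).T)); print("dir",np.degrees(np.arctan2(v[1,1],v[0,1])),np.sqrt(w))
    B=T&(hsv[...,2]<70); Q=P[B]; print("black",B.sum(),Q.mean(0)); m=Q[:,:2].mean(0); w,v=np.linalg.eigh(np.cov((Q[:,:2]-m).T)); print("dir",np.degrees(np.arctan2(v[1,1],v[0,1])),np.sqrt(w))
    # plate
    G=inr&(abs(P[...,2]-110)<8); Q=P[G]; print("plate z",np.median(Q[:,2]))
    r=cv2.minAreaRect(Q[:,:2].astype(np.float32)); print(r)
E
```

```text
top yellow n 698 z pct [192.57731966 194.12578651 195.1628171  196.24565366 197.67198269]
cap circle (564.9312744140625, 132.69378662109375) 28.375146865844727 782 mean [564.84749005 132.09628136 195.3667514 ]
white 0 [nan nan nan]
dir nan [nan nan]
black 51 [552.43785853  97.44318857 342.15446112]
dir 50.24929522739148 [ 6.31642707 67.71526148]
plate z 109.23031755598652
((565.4677734375, 132.63375854492188), (136.6208953857422, 136.3586883544922), 82.463623046875)
side yellow n 631 z pct [173.98691204 188.29348836 196.43489503 197.83186756 199.29103434]
cap circle (562.73681640625, 132.36192321777344) 29.42181396484375 487 mean [563.60907845 130.5568674  197.42422354]
white 40 [608.24175796 127.49522491 113.50729168]
dir 171.30300949105745 [4.30083978 7.62768154]
black 38 [ 549.66547443 -132.53753061  418.22669529]
dir 84.8826342136021 [  3.88016593 355.95999047]
plate z 111.45960426769187
((563.4765014648438, 131.7627716064453), (140.09226989746094, 135.79324340820312), 82.50381469726562)<stdin>:18: RuntimeWarning: Mean of empty slice.
  ret = um.true_divide(
<stdin>:19: RuntimeWarning: Mean of empty slice.
  avg = a.mean(axis, **keepdims_kw)
<stdin>:19: RuntimeWarning: Degrees of freedom <= 0 for slice
  c *= np.true_divide(1, fact)
  c *= np.true_divide(1, fact)
```

```bash
python3 -c "
import cv2,numpy as np
a=cv2.imread('pics/top_z.png');print(a.shape)"
```

```text
(510, 510, 3)
```

View pics/top_z.png

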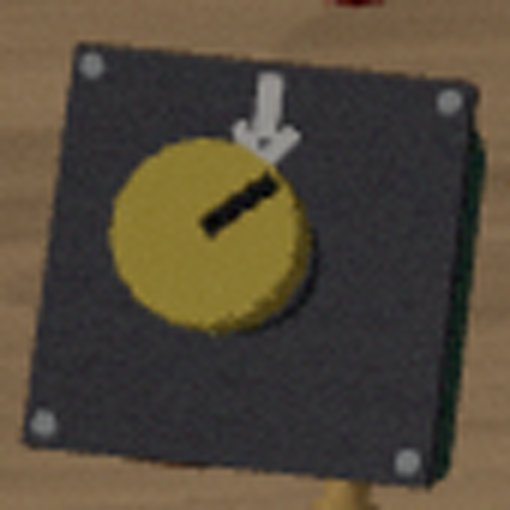

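View pics/side_z.png

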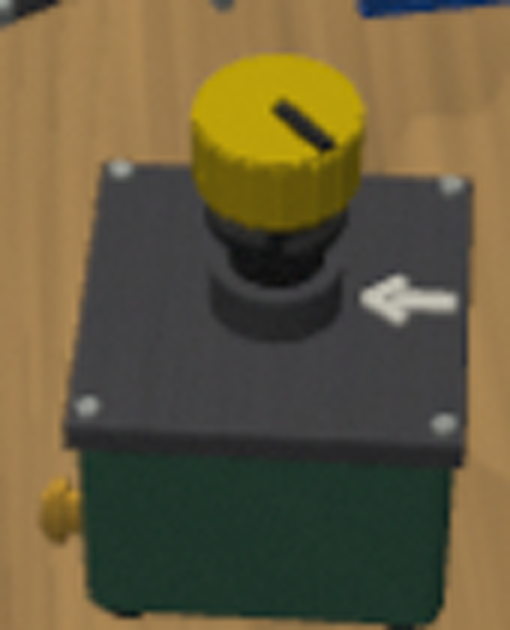

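```bash
cat >> h.py <<'E'
from scipy.spatial.transform import Rotation as Ro
def toolR(s=None):
    s=s or env.state(); return Ro.from_euler("xyz",s["ee_rot"],degrees=True)
def need(target,jawyaw,s=None):
    """normalized shift/turn in tool axes to reach TCP target pointing down w/ tool z (jaw) along yaw"""
    s=s or env.state(); R=toolR(s)
    sh=R.inv().apply(np.asarray(target)-s["ee_pos"])
    x=np.array([0,0,-1.]);a=np.radians(jawyaw);z=np.array([np.cos(a),np.sin(a),0]);y=np.cross(z,x)
    Rt=Ro.from_matrix(np.stack([x,y,z],1)); w=(R.inv()*Rt).as_rotvec()
    return np.round(sh/100,3),np.round(w/(2*np.pi),4)
def rep():
    s=env.state();M=toolR(s).as_matrix()
    print("t",round(s["time_s"],2),"pos",np.round(s["ee_pos"],1),"jaw yaw",round(np.degrees(np.arctan2(M[1,2],M[0,2])),2),"xz",np.round(M[:,0],3),"q",np.round(s["qpos"],1),"F",np.round(s["force"],1),"T",np.round(s["torque"],2),"w",round(s["gripper_width"],1)); return s
E
python3 - <<'E'
from h import *
s=rep(); print(np.round(toolR(s).as_matrix(),3))
f=lambda x,y,x0,y0:((np.array([x,y])+.5)/6-.5+[x0,y0])
ct=env.get_calibration("top");cs=env.get_calibration("side")
for c,a,b,x0,y0,z in[(ct,(205,228),(277,181),140,145,196),(cs,(278,103),(332,148),205,110,196)]:
    p=rayz(c,*f(*a,x0,y0),z);q=rayz(c,*f(*b,x0,y0),z);e=q-p;print(p,q,np.degrees(np.arctan2(e[1],e[0])))
for c,a,b,x0,y0,z in[(ct,(262,165),(272,75),140,145,110),(cs,(362,298),(458,300),205,110,110)]:
    p=rayz(c,*f(*a,x0,y0),z);q=rayz(c,*f(*b,x0,y0),z);e=q-p;print("arrow",p,q,np.degrees(np.arctan2(e[1],e[0])))
print(need([564.4,132.3,330],18.5))
E
```

```text
t 0.15 pos [ 186.1 -543.6  179.8] jaw yaw -71.1 xz [-0.     0.001 -1.   ] q [-72.2  18.3  89.7  -0.   72.   -1.1] F [ 0.5 -0.2  0.8] T [-0.03 -0.06 -0.02] w 91.2
[[-0.     0.946  0.324]
 [ 0.001  0.324 -0.946]
 [-1.     0.    -0.001]]
[565.62044526 131.73746893 196.        ] [579.22754735 109.99941199 196.        ] -57.95517898658142
[564.5783777  137.45902961 196.        ] [580.51393343 114.05315491 196.        ] -55.751567386934255
arrow [597.3131976 127.9315016 110.       ] [627.59691843 124.34812741 110.        ] -6.748245416036534
arrow [594.37852004 132.22194467 110.        ] [627.95169066 129.09609643 110.        ] -5.31921982953252
(array([-1.495,  5.768, -5.172]), array([-2.489e-01, -2.000e-04, -2.000e-04]))
```

Call:
send_rows --commands '[[[-0.6,0,0,0,0,0],[-1,0,0,0,0,0],[-1,0,0,0,0,0]]]' --jaw -1 --force 40

```text
time_s: 0.52
ee_pos: [186.7, -545.6, 283.9]
ee_rot: [-1.2, 89.6, -72.4]
force: [-0.9, 0.0, 0.0]
gripper_width: 91.1
```

Call:
send_rows --commands '[[[-0.25,0.4,-0.4,0,0,0],[-0.5,0.7,-0.65,0,0,0],[-0.5,0.97,-0.86,0,0,0]]]'

```text
time_s: 0.9
ee_pos: [250.8, -430.3, 331.1]
ee_rot: [15.0, 89.9, -56.1]
force: [-0.6, 0.4, -0.6]
gripper_width: 91.6
```

Call:
send_rows --commands '[[[0,0.4,-0.35,0,0,0],[0,0.7,-0.65,0,0,0],[0,0.97,-0.86,0,0,0]]]'

```text
time_s: 1.27
ee_pos: [314.0, -316.4, 329.1]
ee_rot: [-159.2, 89.9, 129.8]
force: [0.2, -0.4, -0.1]
gripper_width: 91.1
```

Call:
send_rows --commands '[[[0,0.4,-0.35,0,0,0],[0,0.7,-0.65,0,0,0],[0,0.97,-0.86,0,0,0]]]'

```text
time_s: 1.65
ee_pos: [377.8, -203.8, 329.0]
ee_rot: [-139.9, 89.9, 149.1]
force: [0.2, 0.7, 0.4]
gripper_width: 90.9
```

Call:
send_rows --commands '[[[0,0.4,-0.35,0,0,0],[0,0.7,-0.65,0,0,0],[0,0.97,-0.86,0,0,0]]]'

```text
time_s: 2.02
ee_pos: [441.7, -91.1, 328.9]
ee_rot: [-121.7, 89.8, 167.3]
force: [0.9, -1.5, 0.7]
gripper_width: 91.0
```

Call:
send_rows --commands '[[[0,0.4,-0.35,0,0,0],[0,0.7,-0.65,0,0,0],[0,0.95,-0.86,0,0,0]]]'

```text
time_s: 2.4
ee_pos: [503.8, 20.9, 328.6]
ee_rot: [-106.7, 89.8, -177.7]
force: [0.0, -0.0, -0.0]
gripper_width: 91.0
```

Now rotate 85° anticlockwise while covering the last 127 mm.

Call:
send_rows --commands '[[[0,0.3,-0.3,-0.029,0,0],[0,0.6,-0.55,-0.058,0,0],[0,0.96,-0.86,-0.087,0,0],[0,0.96,-0.86,-0.116,0,0],[0,0.96,-0.86,-0.145,0,0],[0,0.96,-0.86,-0.174,0,0],[0,0.96,-0.86,-0.203,0,0],[0,0.96,-0.86,-0.236,0,0],[0,0.96,-0.86,-0.236,0,0]]]'

```text
time_s: 3.52
ee_pos: [566.4, 131.6, 328.8]
ee_rot: [-179.9, 89.8, -166.1]
force: [1.5, -0.4, 0.0]
gripper_width: 90.9
```

Run:
```python
from h import *
s=rep()
im,d=env.grab_frame("wrist"); c=env.get_calibration("wrist")
cv2.imwrite("pics/wrist1.png",im[:,:,::-1]); np.save("pics/wrist1.npy",d)
hsv=cv2.cvtColor(im,cv2.COLOR_RGB2HSV)
vv,uu=np.mgrid[0:384,0:512];P=deproj(c,uu,vv,d.astype(float))
near=(np.hypot(P[...,0]-564,P[...,1]-132)<60)&(d>0)
Y=near&(hsv[...,0]>22)&(hsv[...,0]<35)&(hsv[...,1]>150)&(P[...,2]>150)
print(Y.sum(),np.percentile(P[Y][:,2],[5,50,95]) if Y.sum() else 0)
if Y.sum():
    Q=P[near&(P[...,2]>np.percentile(P[Y][:,2],50)-4)&(P[...,2]<205)];print(cv2.minEnclosingCircle(Q[:,:2].astype(np.float32)),Q.mean(0))
W=near&(hsv[...,1]<50)&(hsv[...,2]>170);print("white",W.sum(),P[W].mean(0))
print(need([564.4,132.3,163],s and 14))
```

```text
t 3.52 pos [566.4 131.6 328.8] jaw yaw 13.79 xz [-0.003 -0.001 -1.   ] q [12.  16.2 71.8 -0.  92.2 -1.8] F [ 1.5 -0.4  0. ] T [-0.01 -0.14  0.05] w 90.9
1511 [194.040023   196.3355157  197.78894276]
((562.99658203125, 133.7312774658203), 28.343109130859375) [562.67904601 134.49751731 196.46619452]
white 116 [609.37816518 127.50830599 112.26145832]
(array([ 1.661,  0.012, -0.015]), array([-0.0007, -0.0004,  0.    ]))
```

View pics/wrist1.png

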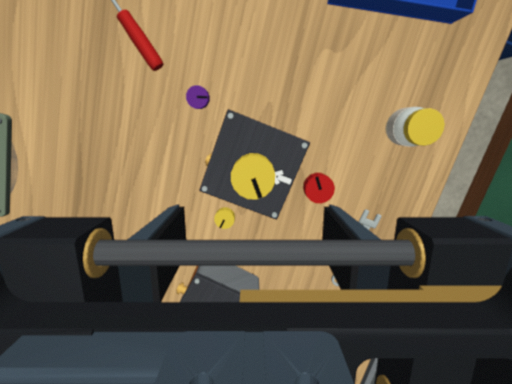

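The wrist view shows the cap at px (253,176), between the jaw lines. All three estimates agree on roughly (563.8, 132.8). Descending now.

Call:
send_rows --commands '[[[0.4,0.018,-0.022,0,0,0],[0.8,0.018,-0.022,0,0,0],[1.0,0.018,-0.022,0,0,0]]]'

```text
time_s: 3.95
ee_pos: [562.8, 132.6, 227.4]
ee_rot: [179.5, 89.7, -166.8]
force: [0.2, 0.0, 0.2]
gripper_width: 90.9
```

Call:
send_rows --commands '[[[0.3,0,0,0,0,0],[0.5,0,0,0,0,0],[0.65,0,0,0,0,0],[0.65,0,0,0,0,0]]]'

```text
time_s: 4.45
ee_pos: [563.6, 132.7, 164.2]
ee_rot: [-179.7, 89.8, -165.9]
force: [0.4, 0.5, 0.1]
gripper_width: 91.3
```

Run:
```python
from h import *
s=rep()
im,d=env.grab_frame("side")
cv2.imwrite("pics/side2.png",cv2.resize(im[80:220,180:320,::-1],None,fx=4,fy=4,interpolation=cv2.INTER_CUBIC))
```

```text
t 4.45 pos [563.6 132.7 164.2] jaw yaw 13.8 xz [-0.003 -0.001 -1.   ] q [12.1 19.4 90.5 -0.  70.3 -1.7] F [0.4 0.5 0.1] T [-0.02 -0.08  0.02] w 91.3
```

View pics/side2.png

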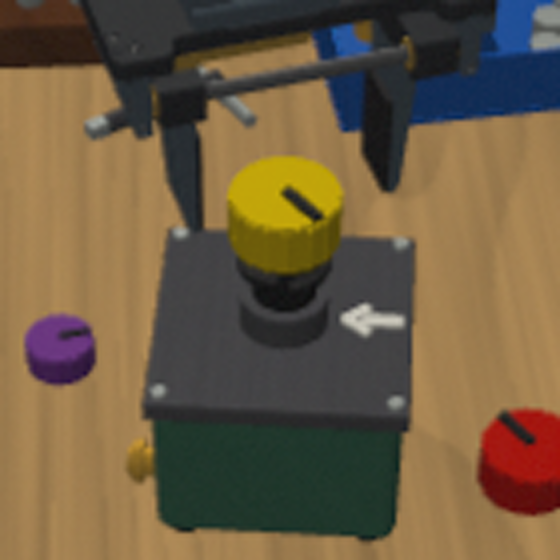

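Run:
```python
from h import *
c=env.get_calibration("side")
s=env.state();M=toolR(s).as_matrix()
p=s["ee_pos"]
f=lambda P:(proj(c,P)-[180,80]+.5)*4-.5
for name,P in [("tcp",p),("L",p-M[:,2]*45),("R",p+M[:,2]*45),("Lback",p-M[:,2]*59),("Rback",p+M[:,2]*59),("captop",np.array([563.8,132.8,196])),("capbot",np.array([563.8,132.8,168]))]: print(name,f(P))
im,d=env.grab_frame("side")
P=deproj(c,*np.meshgrid(range(512),range(384)),d.astype(float))
for u,v in [(195,215),(195,225),(390,180),(385,150),(165,140),(285,240)]:
    a,b=round((u+.5)/4-.5+180),round((v+.5)/4-.5+80); print((u,v),np.round(P[b,a],1))
```

```text
tcp [284.95716486 241.20602433]
L [199.34328869 259.18691276]
R [368.91122659 223.57373522]
Lback [172.36158271 264.85369327]
Rback [394.6993089 218.1576432]
captop [284.26569615 194.72090772]
capbot [283.89591937 237.37463858]
(195, 215) [518.3 104.4 210.9]
(195, 225) [518.  102.5 205. ]
(390, 180) [615.3 129.5 204.6]
(385, 150) [612.5 129.8 224.5]
(165, 140) [506.6 126.1 237.6]
(285, 240) [562.8 109.3 186.2]
```

Run:
```python
from h import *
im,d=env.grab_frame("side"); 
cv2.imwrite("pics/side3.png",cv2.convertScaleAbs(cv2.resize(im[90:165,215:290,::-1],None,fx=8,fy=8,interpolation=cv2.INTER_CUBIC),alpha=1.6,beta=20))
im,d=env.grab_frame("wrist"); cv2.imwrite("pics/wrist3.png",im[:,:,::-1])
im,d=env.grab_frame("top"); cv2.imwrite("pics/top3.png",cv2.convertScaleAbs(cv2.resize(im[110:250,100:260,::-1],None,fx=4,fy=4),alpha=1.5))
```

```text
(no output)
```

View pics/side3.png

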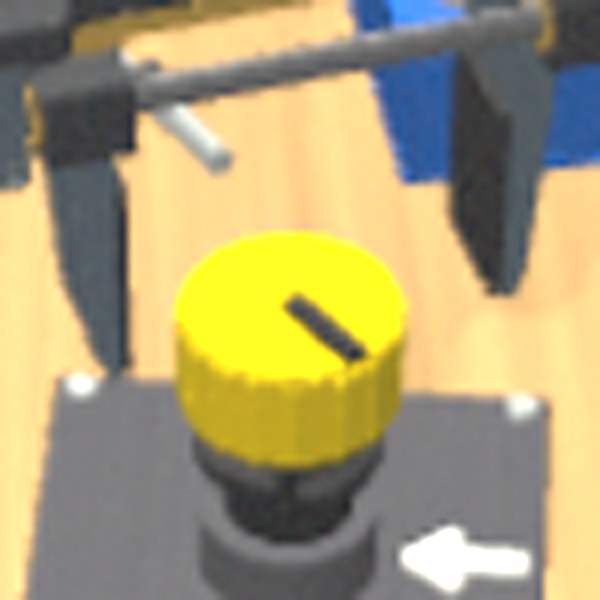

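View pics/wrist3.png

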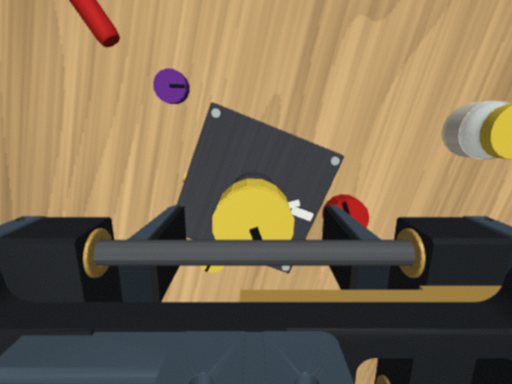

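View pics/top3.png

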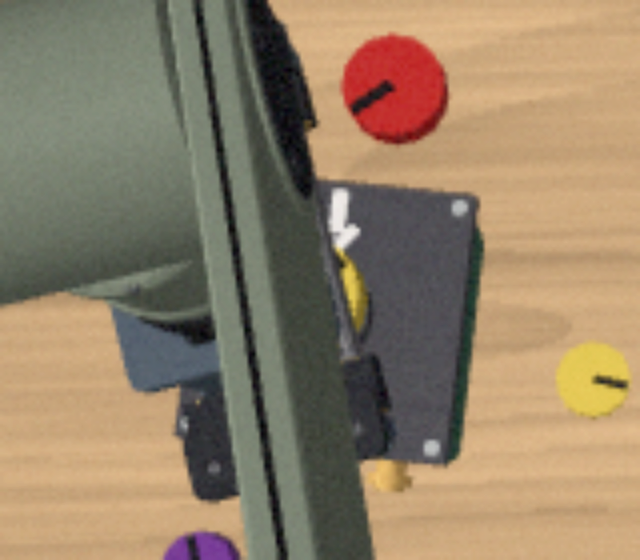

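Run:
```python
from h import *
c=env.get_calibration("side");im,d=env.grab_frame("side")
P=deproj(c,*np.meshgrid(range(512),range(384)),d.astype(float))
np.set_printoptions(linewidth=200)
for u in (276,277,278,279): print("R",u,[(v,tuple(np.round(P[v,u]).astype(int))) for v in range(108,132,2)])
for u in (227,228,229): print("L",u,[(v,tuple(np.round(P[v,u]).astype(int))) for v in range(118,150,2)])
cw=env.get_calibration("wrist");im,d=env.grab_frame("wrist")
P=deproj(cw,*np.meshgrid(range(512),range(384)),d.astype(float))
for v in (212,220,226,235): print("W",v,[(u,tuple(np.round(P[v,u]).astype(int))) for u in list(range(150,190,6))+list(range(322,362,6))])
s=env.state();M=toolR(s).as_matrix();print(np.linalg.inv(cw["camera_from_world"])[:3,3])
for k in (-45,45): print(proj(cw,s["ee_pos"]+M[:,2]*k),proj(cw,s["ee_pos"]+M[:,2]*k+[0,0,30]))
```

```text
R 276 [(108, (np.int64(612), np.int64(135), np.int64(242))), (110, (np.int64(612), np.int64(133), np.int64(239))), (112, (np.int64(612), np.int64(132), np.int64(235))), (114, (np.int64(612), np.int64(131), np.int64(231))), (116, (np.int64(612), np.int64(131), np.int64(226))), (118, (np.int64(613), np.int64(130), np.int64(221))), (120, (np.int64(613), np.int64(129), np.int64(218))), (122, (np.int64(613), np.int64(128), np.int64(214))), (124, (np.int64(613), np.int64(126), np.int64(210))), (126, (np.int64(614), np.int64(130), np.int64(201))), (128, (np.int64(647), np.int64(359), np.int64(0))), (130, (np.int64(646), np.int64(350), np.int64(1)))]
R 277 [(108, (np.int64(613), np.int64(127), np.int64(248))), (110, (np.int64(613), np.int64(129), np.int64(242))), (112, (np.int64(614), np.int64(129), np.int64(238))), (114, (np.int64(614), np.int64(130), np.int64(232))), (116, (np.int64(614), np.int64(129), np.int64(227))), (118, (np.int64(615), np.int64(130), np.int64(222))), (120, (np.int64(615), np.int64(129), np.int64(217))), (122, (np.int64(615), np.int64(131), np.int64(211))), (124, (np.
[... 6598 characters left out ...]
(235))), (174, (np.int64(518), np.int64(129), np.int64(226))), (180, (np.int64(519), np.int64(123), np.int64(212))), (186, (np.int64(507), np.int64(75), np.int64(111))), (322, (np.int64(609), np.int64(141), np.int64(202))), (328, (np.int64(608), np.int64(146), np.int64(213))), (334, (np.int64(606), np.int64(151), np.int64(227))), (340, (np.int64(605), np.int64(156), np.int64(238))), (346, (np.int64(604), np.int64(159), np.int64(245))), (352, (np.int64(606), np.int64(160), np.int64(247))), (358, (np.int64(607), np.int64(162), np.int64(252)))]
[546.94585094 200.14516179 370.76462084]
[197.88037081 213.47926525] [189.24398137 227.65876599]
[311.87055685 213.34009547] [321.02494    227.49706025]
```

Both cameras put the open fingertips at z≈200, about 36 mm above the reported TCP of 164. I'll close part way, to about 70 mm without contact, and see whether the tips travel down.

Call:
send_rows --commands '[[[0,0,0,0,0,0],[0,0,0,0,0,0],[0,0,0,0,0,0],[0,0,0,0,0,0]]]' --jaw -0.55

```text
time_s: 5.3
ee_pos: [564.4, 132.9, 165.4]
ee_rot: [-99.6, 90.0, -85.8]
force: [-0.1, 1.3, -0.8]
gripper_width: 70.7
```

Run:
```python
from h import *
rep()
c=env.get_calibration("side");im,d=env.grab_frame("side")
cv2.imwrite("pics/side4.png",cv2.convertScaleAbs(cv2.resize(im[90:165,215:290,::-1],None,fx=8,fy=8,interpolation=cv2.INTER_CUBIC),alpha=1.6,beta=20))
P=deproj(c,*np.meshgrid(range(512),range(384)),d.astype(float))
ok=(d>0)&(P[...,2]>150)&(P[...,1]>90)&(P[...,1]<170)
for a,b in((505,534),(593,625)):
    m=ok&(P[...,0]>a)&(P[...,0]<b); v,u=np.nonzero(m); i=np.argsort(P[v,u,2])[:12]; print(np.round(P[v[i],u[i]]).astype(int).tolist())
```

```text
t 5.3 pos [564.4 132.9 165.4] jaw yaw 13.86 xz [ 0. -0. -1.] q [12.1 19.3 90.4 -0.  70.3 -1.7] F [-0.1  1.3 -0.8] T [-0.01 -0.08  0.07] w 70.7
[[532, 110, 200], [530, 109, 201], [528, 107, 203], [532, 109, 203], [530, 109, 203], [526, 108, 205], [528, 107, 205], [524, 110, 206], [517, 137, 206], [532, 109, 206], [523, 117, 207], [519, 132, 208]]
[[598, 149, 199], [600, 136, 200], [599, 141, 201], [596, 153, 201], [605, 128, 201], [607, 128, 202], [601, 128, 202], [599, 143, 202], [603, 127, 202], [600, 136, 203], [606, 131, 204], [605, 128, 204]]
```

View pics/side4.png

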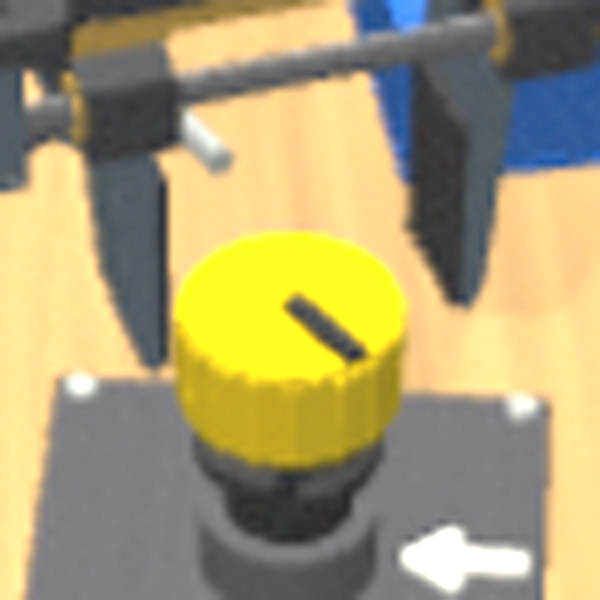

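The tips stay at z≈200 and do not extend on closing. A low-force closing test at this height will settle it: either the jaws stop on the cap at 57 mm, or they pass above it.

Call:
send_rows --commands '[[[0,0,0,0,0,0],[0,0,0,0,0,0],[0,0,0,0,0,0],[0,0,0,0,0,0]]]' --jaw -0.15 --force 4

```text
time_s: 5.85
ee_pos: [564.3, 132.9, 165.4]
ee_rot: [-102.5, 90.0, -88.7]
force: [0.5, -0.8, 0.4]
gripper_width: 52.7
```

Run:
```python
from h import *
rep()
c=env.get_calibration("side");im,d=env.grab_frame("side")
cv2.imwrite("pics/side5.png",cv2.convertScaleAbs(cv2.resize(im[90:165,215:290,::-1],None,fx=8,fy=8,interpolation=cv2.INTER_CUBIC),alpha=1.6,beta=20))
```

```text
t 5.85 pos [564.3 132.9 165.4] jaw yaw 13.86 xz [ 0. -0. -1.] q [12.1 19.3 90.4 -0.  70.3 -1.7] F [ 0.5 -0.8  0.4] T [-0.01 -0.1   0.03] w 52.7
```

View pics/side5.png

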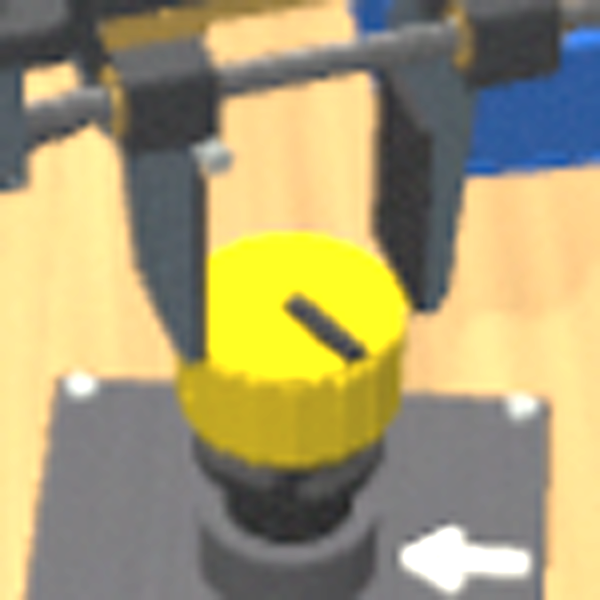

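The jaws closed to 52.7 mm, so they pass above the cap. The real tips sit about 36 mm behind the reported TCP. I'll reopen, check clearance to the finger carriers and bar, and then go deeper.

Call:
send_rows --commands '[[[0,0,0,0,0,0],[0,0,0,0,0,0],[0,0,0,0,0,0],[0,0,0,0,0,0]]]' --jaw -1

```text
time_s: 6.4
ee_pos: [564.3, 132.9, 165.4]
ee_rot: [-81.3, 90.0, -67.4]
force: [0.7, 0.4, 0.3]
gripper_width: 89.1
```

Run:
```python
from h import *
s=rep()
c=env.get_calibration("side")
im,d=env.grab_frame("side");P=deproj(c,*np.meshgrid(range(512),range(384)),d.astype(float))
ok=(d>0)&(P[...,2]>150)&(P[...,1]>80)&(P[...,1]<185)
for a,b in((490,530),(530,552),(555,575),(576,596),(600,640)):
    m=ok&(P[...,0]>a)&(P[...,0]<b); z=P[m][:,2]; print((a,b),np.histogram(z,bins=range(150,330,10))[0])
# tip z median of lowest rows per finger
for a,b in((505,524),(602,625)):
    m=ok&(P[...,0]>a)&(P[...,0]<b)&(P[...,2]<260); 
    us=np.unique(np.nonzero(m)[1]); print([ (u,int(P[np.nonzero(m[:,u])[0].max(),u,2])) for u in us])
for u in (245,250,255,258,260): print(u,[(v,int(P[v,u,1]),int(P[v,u,2])) for v in range(90,118,2)])
```

```text
t 6.4 pos [564.3 132.9 165.4] jaw yaw 13.86 xz [ 0. -0. -1.] q [12.1 19.3 90.4 -0.  70.3 -1.7] F [0.7 0.4 0.3] T [ 0.02 -0.06 -0.  ] w 89.1
(490, 530) [  0   0   0   0   0  22  32  35  35  36  33  19   2  45  79 105  76]
(530, 552) [ 32   5  32  34 124   1   0   0   0   0   0   0   0   2  54  30  53]
(555, 575) [ 42  14  36  38 201  15   0   0   0   0   0   0   0   0  50  26  45]
(576, 596) [ 19   4  24  28 108   7   0   0   0   0   0   0   0   1  51   9  55]
(600, 640) [  0   0   0   0   1  35  41  50  49  49  61  37  29  57 135 178 155]
[(np.int64(221), 223), (np.int64(222), 205), (np.int64(223), 209), (np.int64(224), 210), (np.int64(225), 206), (np.int64(226), 208), (np.int64(227), 205), (np.int64(228), 203), (np.int64(229), 202), (np.int64(230), 200), (np.int64(231), 200)]
[(np.int64(270), 201), (np.int64(271), 201), (np.int64(272), 202), (np.int64(273), 202), (np.int64(274), 199), (np.int64(275), 201), (np.int64(276), 200), (np.int64(277), 201), (np.int64(278), 201), (np.int64(279), 204), (np.int64(280), 216), (np.int64(281), 233), (np.int64(282), 247)]
245 [(90, 106, 307), (92,
[... 350 characters left out ...]
, 432, 3), (112, 422, 4), (114, 416, 2), (116, 411, 0)]
255 [(90, 520, 2), (92, 509, 3), (94, 500, 3), (96, 105, 294), (98, 98, 294), (100, 478, 0), (102, 464, 3), (104, 458, 2), (106, 449, 2), (108, 441, 2), (110, 433, 1), (112, 427, 0), (114, 418, 0), (116, 409, 0)]
258 [(90, 516, 5), (92, 509, 3), (94, 503, 1), (96, 105, 294), (98, 102, 292), (100, 476, 1), (102, 466, 2), (104, 459, 0), (106, 450, 1), (108, 440, 2), (110, 432, 2), (112, 424, 1), (114, 418, 0), (116, 409, 0)]
260 [(90, 489, 24), (92, 493, 15), (94, 107, 296), (96, 105, 294), (98, 99, 294), (100, 477, 0), (102, 466, 2), (104, 460, 0), (106, 447, 3), (108, 444, -1), (110, 433, 0), (112, 426, 0), (114, 413, 3), (116, 403, 5)]
```

The body is at z≈280, which is 79 mm behind the visible tips and matches the text. The whole gripper is therefore about 35 mm higher than reported, and I'll go 37 mm lower.

Call:
send_rows --commands '[[[0.15,0,0,0,0,0],[0.3,0,0,0,0,0],[0.37,0,0,0,0,0],[0.37,0,0,0,0,0]]]'

```text
time_s: 6.95
ee_pos: [563.8, 132.8, 127.4]
ee_rot: [179.8, 89.9, -166.3]
force: [-1.1, 0.2, 0.2]
gripper_width: 91.3
```

Call:
send_rows --commands '[[[0,0,0,0,0,0],[0,0,0,0,0,0],[0,0,0,0,0,0],[0,0,0,0,0,0],[0,0,0,0,0,0]]]' --jaw 0 --force 8

```text
time_s: 7.58
ee_pos: [564.5, 132.9, 128.7]
ee_rot: [-12.9, 90.0, 1.0]
force: [-0.8, 0.2, 1.6]
gripper_width: 55.8
```

Run:
```python
from h import *
s=rep()
c=env.get_calibration("side")
im,d=env.grab_frame("side");cv2.imwrite("pics/side6.png",cv2.convertScaleAbs(cv2.resize(im[90:165,215:290,::-1],None,fx=8,fy=8,interpolation=cv2.INTER_CUBIC),alpha=1.6,beta=20))
```

```text
t 7.58 pos [564.5 132.9 128.7] jaw yaw 13.86 xz [ 0.  0. -1.] q [12.1 20.8 93.6 -0.  65.5 -1.7] F [-0.8  0.2  1.6] T [-0.   -0.08 -0.05] w 55.8
```

View pics/side6.png

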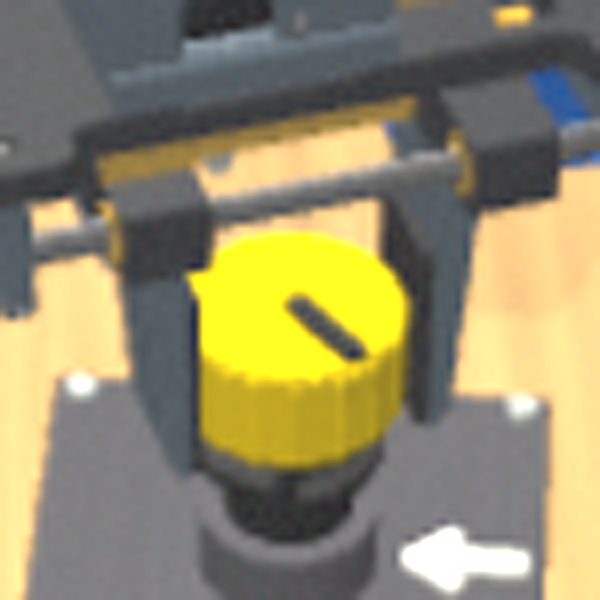

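Gripped at 55.8 mm, with the cap between both pads. I'll firm up the grip and turn back 50° anticlockwise.

Call:
send_rows --commands '[[[0,0,0,0,0,0],[0,0,0,0,0,0],[0,0,0,-0.02,0,0],[0,0,0,-0.04,0,0],[0,0,0,-0.06,0,0],[0,0,0,-0.08,0,0],[0,0,0,-0.1,0,0],[0,0,0,-0.12,0,0],[0,0,0,-0.139,0,0],[0,0,0,-0.139,0,0]]]' --jaw 0.1 --force 25

```text
time_s: 8.88
ee_pos: [564.1, 132.9, 128.0]
ee_rot: [131.8, 90.0, -164.4]
force: [-1.0, -0.6, -0.8]
gripper_width: 55.8
```

Run:
```python
from h import *
s=rep()
im,d=env.grab_frame("side");cv2.imwrite("pics/side7.png",cv2.convertScaleAbs(cv2.resize(im[90:165,215:290,::-1],None,fx=8,fy=8,interpolation=cv2.INTER_CUBIC),alpha=1.6,beta=20))
```

```text
t 8.88 pos [564.1 132.9 128. ] jaw yaw 63.81 xz [-0.001 -0.    -1.   ] q [ 12.1  20.9  93.7  -0.   65.5 -51.7] F [-1.  -0.6 -0.8] T [ 0.06 -0.13 -0.02] w 55.8
```

View pics/side7.png

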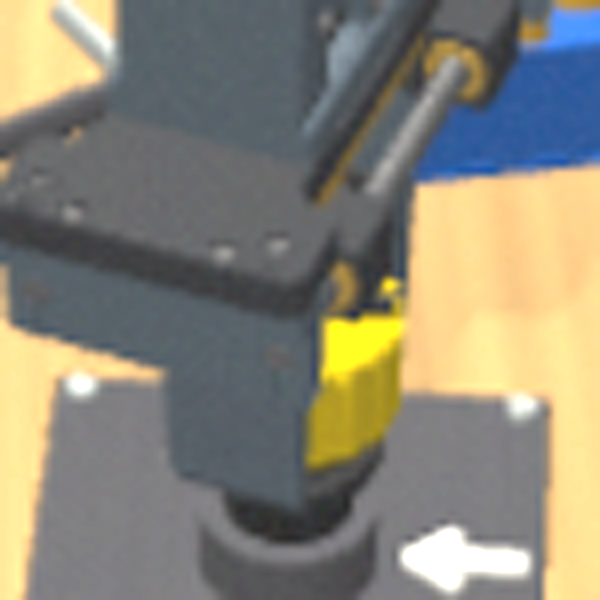

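Call:
send_rows --commands '[[[0.02,0,0,0,0,0],[0.04,0,0,0,0,0],[0.04,0,0,0,0,0]]]'

```text
time_s: 9.3
ee_pos: [564.2, 132.8, 124.1]
ee_rot: [136.4, 90.0, -159.7]
force: [-0.7, 0.7, 0.0]
gripper_width: 55.5
```

No resistance over 4 mm, so the lugs look aligned. Continuing down.

Call:
send_rows --commands '[[[0.02,0,0,0,0,0],[0.04,0,0,0,0,0],[0.06,0,0,0,0,0],[0.08,0,0,0,0,0],[0.08,0,0,0,0,0]]]'

```text
time_s: 9.93
ee_pos: [564.4, 132.9, 116.6]
ee_rot: [-83.5, 90.0, -19.6]
force: [0.6, 0.2, 1.4]
gripper_width: 55.8
```

Run:
```python
from h import *
s=rep()
im,d=env.grab_frame("side");cv2.imwrite("pics/side8.png",cv2.convertScaleAbs(cv2.resize(im[90:165,215:290,::-1],None,fx=8,fy=8,interpolation=cv2.INTER_CUBIC),alpha=1.6,beta=20))
c=env.get_calibration("side");P=deproj(c,*np.meshgrid(range(512),range(384)),d.astype(float))
hsv=cv2.cvtColor(im,cv2.COLOR_RGB2HSV)
Y=(np.hypot(P[...,0]-564,P[...,1]-132)<40)&(hsv[...,0]>22)&(hsv[...,0]<35)&(hsv[...,1]>150)&(P[...,2]>140)&(P[...,2]<210)
print(Y.sum(),np.percentile(P[Y][:,2],[2,10,50,90,98]))
```

```text
t 9.93 pos [564.4 132.9 116.6] jaw yaw 63.9 xz [ 0. -0. -1.] q [ 12.1  21.4  94.6  -0.   64.  -51.8] F [0.6 0.2 1.4] T [ 0.04 -0.13 -0.  ] w 55.8
170 [152.05934599 159.8761861  177.53889703 185.27475746 186.78423055]
```

View pics/side8.png

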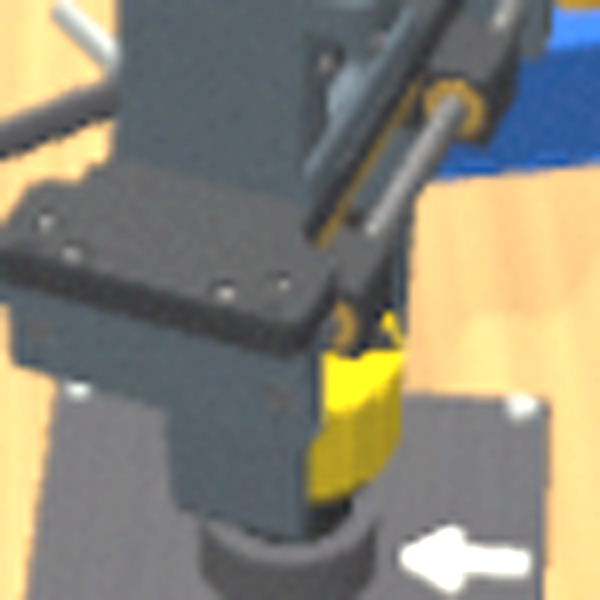

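The cap came down 12 mm with the gripper. Now clockwise, sinking 3 mm along the way.

Call:
send_rows --commands '[[[0.003,0,0,0,0,0],[0.005,0,0,0.02,0,0],[0.009,0,0,0.04,0,0],[0.012,0,0,0.06,0,0],[0.016,0,0,0.08,0,0],[0.019,0,0,0.1,0,0],[0.022,0,0,0.12,0,0],[0.025,0,0,0.14,0,0],[0.028,0,0,0.16,0,0],[0.028,0,0,0.16,0,0]]]' --force 30

```text
time_s: 11.22
ee_pos: [565.2, 132.9, 114.3]
ee_rot: [-0.2, 89.9, 6.2]
force: [1.1, -0.3, 4.4]
gripper_width: 55.2
```

Run:
```python
from h import *
s=rep()
im,d=env.grab_frame("side");cv2.imwrite("pics/side9.png",cv2.convertScaleAbs(cv2.resize(im[90:165,215:290,::-1],None,fx=8,fy=8,interpolation=cv2.INTER_CUBIC),alpha=1.6,beta=20))
```

```text
t 11.22 pos [565.2 132.9 114.3] jaw yaw 6.37 xz [ 0.002  0.    -1.   ] q [12.1 21.5 94.8 -0.  63.6  5.7] F [ 1.1 -0.3  4.4] T [-0.09 -0.15 -0.08] w 55.2
```

View pics/side9.png

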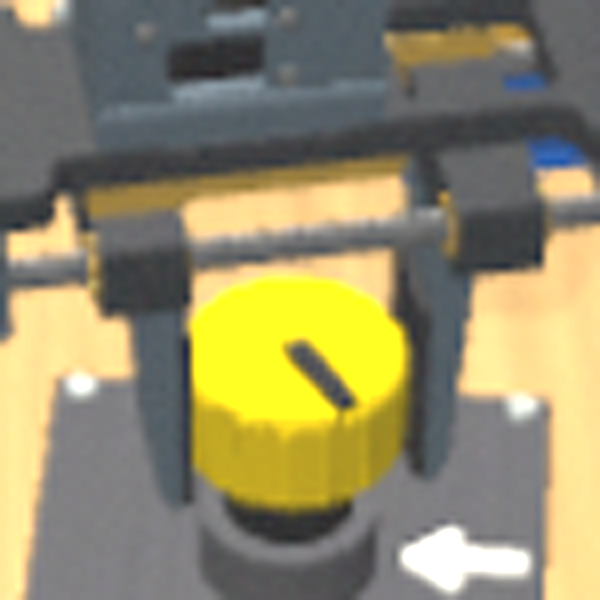

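The cap is in the thread and has turned about 58°. The force is low (4 N), and the pointer now runs from (295,350) to (348,408) in the zoom. I'll turn the remaining 15–17° to the stop.

Call:
send_rows --commands '[[[0.001,0,0,0.015,0,0],[0.002,0,0,0.03,0,0],[0.003,0,0,0.04,0,0],[0.003,0,0,0.047,0,0],[0.003,0,0,0.047,0,0]]]'

```text
time_s: 11.9
ee_pos: [564.5, 132.9, 113.8]
ee_rot: [-28.0, 89.9, -38.4]
force: [0.2, 0.6, 4.1]
gripper_width: 55.9
```

Run:
```python
from h import *
s=rep()
im,d=env.grab_frame("side");cv2.imwrite("pics/side10.png",cv2.convertScaleAbs(cv2.resize(im[90:165,215:290,::-1],None,fx=8,fy=8,interpolation=cv2.INTER_CUBIC),alpha=1.6,beta=20))
```

```text
t 11.9 pos [564.5 132.9 113.8] jaw yaw -10.38 xz [ 0.001 -0.001 -1.   ] q [12.1 21.5 94.8 -0.1 63.6 22.5] F [0.2 0.6 4.1] T [-0.09 -0.02  0.91] w 55.9
```

View pics/side10.png

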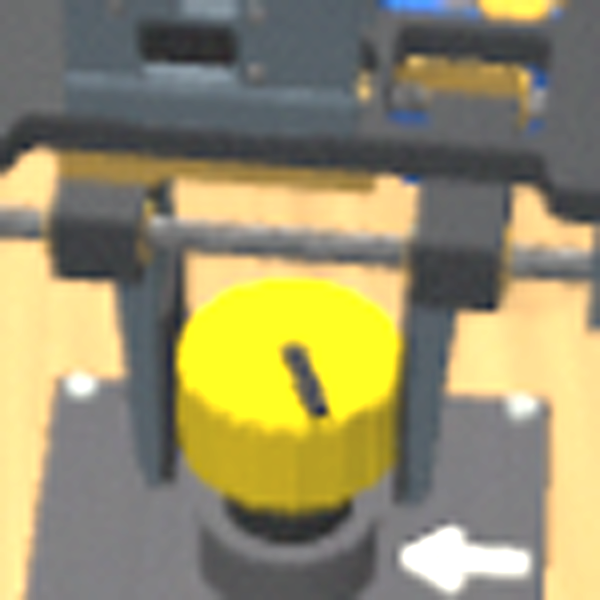

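The torque about z has risen to 0.91 N m, so the cap is against its stop. Releasing and rising.

Call:
send_rows --commands '[[[0,0,0,0,0,0],[0,0,0,0,0,0],[0,0,0,0,0,0],[0,0,0,0,0,0],[0,0,0,0,0,0]]]' --jaw -1

```text
time_s: 12.58
ee_pos: [564.3, 132.9, 113.2]
ee_rot: [-140.5, 90.0, -151.1]
force: [-0.7, -0.1, -0.1]
gripper_width: 91.1
```

Call:
send_rows --commands '[[[-0.2,0,0,0,0,0],[-0.5,0,0,0,0,0],[-1,0,0,0,0,0],[-1,0,0,0,0,0]]]'

```text
time_s: 13.08
ee_pos: [566.9, 133.5, 217.8]
ee_rot: [22.8, 89.5, 12.2]
force: [0.6, 0.2, -0.2]
gripper_width: 91.2
```

Call:
send_rows --commands '[[[-0.4,0,-0.4,0,0,0],[-0.5,0,-0.8,0,0,0],[-0.5,0,-1,0,0,0],[-0.5,0,-1,0,0,0]]]'

```text
time_s: 13.58
ee_pos: [465.1, 151.3, 262.7]
ee_rot: [-123.0, 90.0, -133.6]
force: [0.4, -0.8, 0.1]
gripper_width: 91.6
```

Run:
```python
from h import *
s=rep()
for n,(x0,y0,x1,y1) in [("top",(140,145,225,230)),("side",(215,90,290,165)),("wrist",(0,0,512,384))]:
    c=env.get_calibration(n);im,d=env.grab_frame(n);np.save(f"pics/{n}11.npy",d)
    k=1 if n=="wrist" else 6 if n=="top" else 8
    cv2.imwrite(f"pics/{n}11.png",cv2.convertScaleAbs(cv2.resize(im[y0:y1,x0:x1,::-1],None,fx=k,fy=k,interpolation=cv2.INTER_CUBIC),alpha=1.4 if k>1 else 1))
    P=deproj(c,*np.meshgrid(range(512),range(384)),d.astype(float));hsv=cv2.cvtColor(im,cv2.COLOR_RGB2HSV)
    near=(np.hypot(P[...,0]-564,P[...,1]-132)<40)&(d>0)&(P[...,2]<210)
    Y=near&(hsv[...,0]>22)&(hsv[...,0]<35)&(hsv[...,1]>150)&(P[...,2]>140)
    if Y.sum()<50: print(n,"hidden");continue
    zt=np.percentile(P[Y][:,2],80);T=near&(P[...,2]>zt-5);Q=P[T]
    B=T&(hsv[...,2]<75);m=P[B][:,:2]
    print(n,"ztop",np.median(Q[:,2]),cv2.minEnclosingCircle(Q[:,:2].astype(np.float32)))
    if len(m)>5:
        w,v=np.linalg.eigh(np.cov(m.T));print("pointer",len(m),m.mean(0),np.degrees(np.arctan2(v[1,1],v[0,1])),np.sqrt(w))
```

```text
t 13.57 pos [465.1 151.3 262.7] jaw yaw -10.57 xz [-0.001 -0.001 -1.   ] q [16.7  8.  91.6 -0.  80.4 27.3] F [ 0.4 -0.8  0.1] T [-0.06 -0.07 -0.02] w 91.6
top ztop 180.62612634467945 ((565.33154296875, 131.70936584472656), 28.187013626098633)
pointer 40 [568.43001516 119.27262166] 103.61390229171693 [1.55066242 7.42790005]
side ztop 182.73180980095447 ((563.7438354492188, 132.88400268554688), 28.631214141845703)
pointer 25 [567.90940599 118.84865313] 102.99727232364293 [1.74101198 7.3934674 ]
wrist ztop 181.39691943014958 ((562.8518676757812, 133.8096466064453), 28.40574073791504)
pointer 102 [566.34647071 120.11662585] 104.00145679799095 [1.3831223  7.48311379]
```

View pics/side11.png

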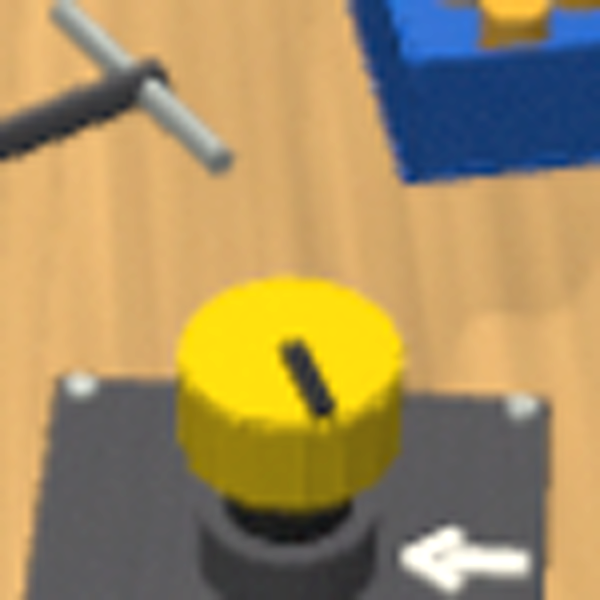

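View pics/top11.png

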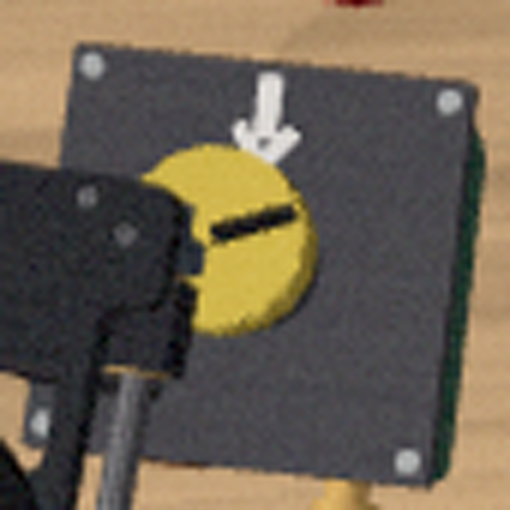

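Run:
```python
from h import *
print(env.job_done()); rep()
```

```text
the job is handed in; nothing more can be done
None
the job is handed in; nothing more can be done
```

I turned the yellow cap back about 50°, lowered it 12 mm into the thread, screwed it clockwise until it hit its stop, then released it. I handed the job in at about 13.7 s of the 38 s allowed.

**Final checks (side, top and wrist cameras):**
- **Angle:** the pointer is about 69–70° clockwise of the white arrow; the stop is at 71°. The wrist torque rose to 0.9 N m there.
- **Height:** the cap top is at z ≈ 181–183 mm, down from 196, which puts its middle about 0–1.5 mm below the thread top.
- **Position:** the cap centre stayed within the 1–2 mm spread of my first measurements. I saw no tilt but did not measure it.
- **Clearance:** the gripper was open and clear of everything, with no contact force. I never went near the blue cap, but I took no close-up of it at the end.

**One disagreement:** the real fingertips sit about 35 mm higher than the reported tool position. Both cameras showed it, and a gentle close that passed above the cap confirmed it. I lowered the grasp by 37 mm to make up for it.

**Not seen directly:** the gripper hid the pointer while the cap was turned back. That it was aligned when it dropped is inferred from the turn angle, the free 12 mm drop and the final angle.

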